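# Air the damp box and hold its sprung lid at the mark

### The job

I am about to mist the clay tiles in the damp box. With the lid still shut, slide the black vent grip along its track until its white line is level with the red rider; then lift the sprung lid by its black front bar until the white pointer on its left edge lines up with the red tab on the arc, and finish holding it there, without letting go. Leave the vent grip at its rider and do not disturb the spray bottle, tub, jar and cup that stand on the bench.

Things in the scene. Friction and masses are not known exactly. Their poses are not given: they have to be found in the camera images.
- damp_box: grey open-topped damp box, fixed to the bench, 170 (x) by 240 (y) by 100 (z) mm, joined on its right (-y) side to a vent housing of the same depth and height, 76 mm wide; five clay tiles lie inside. Origin: on the bench under the centre of the box (housing not counted). Its x points away from the robot towards the hinge, y to the left, z up. Position and yaw vary.
- lid_hinge (a point): centre of the lid's hinge axis, along the box's y at the far (+x) rim: 85 mm in x from the box's origin, 104 mm above the bench; fixed.
- box_lid (a joint): angle of the lid, rad: 0 shut, grows as the front edge rises, stop at 1.15. Blue frame with a clear window, 175 mm deep, 242 mm wide, 8 mm thick, about 0.3 kg; springs and weight close it with about 0.6 N m when shut to 1.0 N m at 0.8 rad (3 to 5 N at the bar), so it falls shut when let go.
- lid_bar: round black bar along the box's y, 12 mm thick, across the front of the lid on two steel arms that leave 100 mm of it free; origin at its middle, 220 mm from the hinge axis and 4 mm above the hinge's height when shut (so 108 mm above the bench); it swings up and back with the lid. There is 39 mm of open space between the bar and the lid's front edge. It is a sleeve that turns freely about its own axis, so the fingers need not tilt with the lid.
- pointer_tip (a point): front tip of the white pointer on the left edge of the lid, 137 mm from the hinge axis, moves with the lid.
- angle_mark (a joint): angle of the red tab on the aluminium arc at the left side of the box, rad, on the same scale as the lid's angle, so the lid is right when both joints read the same. It differs from start to start (0.4 to 0.8) and does not move by itself.
- angle_tab (a point): middle of the red tab (26 mm long radially, 20 mm wide, 10 mm thick), 152 mm from the hinge axis.
- vent_slide (a joint): position of the vent grip along its track, m: 0 at the robot's end, grows along the box's +x, stop at 0.11. It moves with about 1.5 N of friction and stays where it is left.
- vent_grip (a point): middle of the black vent grip on top of the vent housing: an upright block 16 (x) by 24 (y) by 30 (z) mm on a 5 mm high foot 26 by 28 mm, white line across its top; this point is 121 mm above the bench, its top 136 mm, the track plate 102 mm.
- slide_mark (a joint): position of the red rider beside the track, m, on the same scale as the vent grip's position, so the grip is right when both read the same. It differs from start to start (0.045 to 0.095) and does not move by itself.
- vent_mark (a point): middle of the red rider's point, 24 mm to the right (-y) of the track's centre line, at the track's height.
- spray_bottle: white spray bottle, 85x121x237 mm, loose, origin under its centre; leave alone.
- slip_tub: grey tub with red lid, 100x100x116 mm, loose, origin under its centre; leave alone.
- glaze_green: green jar, 70x70x117 mm, loose, origin under its centre; leave alone.
- egg_cup: small white cup, 48x49x42 mm, loose, origin under its centre; leave alone.

How it is judged:
By the outcome, as a careful person would: the job done as asked, in the order asked, and still so for the second after the job is handed in, while the arm keeps its last pose, push and grip.
It also fails if it takes over 48 s, if anything falls off the work surface, if the arm or the gripper's body presses on something with over 40 N, if the wrist force passes 120 N, or if a joint passes its speed limit or range.

### The arm

A 6-joint arm with a two-finger parallel gripper is mounted at the origin on the work surface; the furniture and walls round the work are solid. World frame = base frame: x ahead of the robot, y to its left, z up, the work surface at z = 0. Lengths are in mm, angles in rad, forces in N, time in s.
With the tool pointing down it reaches from about 300 to 775 mm from the base axis. Payload 14.6 kg.
Tool frame: the origin (TCP) lies at the very end of the fingers, on their centre line; the grasp point (between the pads) lies 19 mm behind it; z points along the fingers, x is the direction in which the jaws open and shut, and the axes are right-handed (so a half turn about z gives the same grasp; the last joint's range is limited). The gripper opens to 85 mm and grips with 20 to 120 N. Pads are 22 mm wide; open, the fingers measure 114 mm over their backs; the gripper's body (76 mm by 85 mm) begins 54 mm behind the grasp point. The pads swing forward as they close: fully open they stand 13 mm farther back than shut.
Start: joints at [-1.348, 0.3, 1.521, -0, 1.321, -0.067], TCP at [157.161, -527.058, 231.281] pointing down, gripper open.
Joint ranges: [-3.03, 3.03], [-0.79, 2.21], [0.23, 2.52], [-1.04, 4.18], [0, 3.07], [-2.55, 2.55]. Speed limits (rad/s): [2.22, 2.22, 2.57, 3.14, 3.14, 3.14].

### API

Orientations are given as a unit quaternion [w, x, y, z].
In Python, from rig import robot gives the robot as it stands.
- The arm moves only by the shell command python3 -m creep 'ROWS' [FORCE]. ROWS is a JSON object of lists of equal length, an entry for each row: "offset": the shift along the tool's x, y, z as a fraction of full scale, a list of three; "angular": the turn, a rotation vector about the tool's x, y, z as a fraction of full scale, a list of three; "hand": the opening, from 0 (shut) to 1 (fully open). A call has 1 to 20 rows; each row is the pose to reach, as a shift and turn from the pose commanded when the call began, along the tool's axes at that moment; what a row does not reach only later rows make up. Full scale, the value 1, is 0.2 m for a shift and 0.5 rad for a turn. A row lasts 1/8 s, in which the tool goes at most 62.5 mm and 10.7 degrees, less where a joint would pass 70% of its speed; a pose out of reach is approached as far as the arm can. A call with a number of a shift or a turn outside -1 to 1 is refused whole. A call with a gripper value outside its range is refused whole. The fingers move at their own pace and stop on an object; FORCE is the grip in N (left out, the last holds). Time passes only in rows, so rows that repeat a pose let the fingers close. It gives the time, the measured TCP pose, the force and the opening at its end, in the units of the state.
- robot.state(): the state, without advancing time (a new reading comes with each control period).
- robot.read_camera(name): name is "scene" or "side" or "wrist"; returns (picture, depth): 400x640x3 uint8, red, green, blue; 400x640 float32, mm along the optical axis (not along the pixel's ray), 0 where there is no reading.
- robot.camera_params(name): a dict with "camera_matrix" (3x3 intrinsics, pixels), "pose" (4x4, takes a point from camera to world coordinates); the wrist camera has in their place "T_tool_cam" (4x4, takes a point from camera to tool coordinates, whose origin is the TCP and whose axes are the tool frame's). Camera axes: x right, y down, z forward; pixel columns grow to the right and rows downward; lengths in mm; the calibration is good to about 2 mm. A picture is of the moment at which its call begins: read the wrist's pose just before it. camera_params takes no time and is no camera call.
- robot.close_job(): hands the job in, once; it reports no verdict.
The state is a dict: "time_s": time; "q": joint angles; "qvel": joint speeds; "joint_torque": joint torques, N m; "tool_pos": TCP position; "ee_rot": TCP orientation; "ft_force": force on the tool from outside, world axes, zero at the start; "torque": the same for the moment, N m; "grip_width": finger opening in mm.
Only numpy, scipy, OpenCV 4.12 (cv2) and the standard library are available. Lean on these libraries where they do the work, as an engineer would, in place of code of your own. Each camera call takes 0.05 s, during which the arm holds its last target.

## Working session

There is one attempt and no reset: what is moved stays moved. The work goes in short steps, Python scripts to look and compute and a shell command to move; the robot and the scene stay as the last step left them, time stands still between calls to the robot, and variables do not carry over. Pictures are saved under pics/ and viewed, and the job is handed in when it is done.

```bash
ls; mkdir -p pics; python3 - <<'E'
from rig import robot
import cv2,numpy as np
print(robot.state())
for n in("scene","side"):
    im,d=robot.read_camera(n); cv2.imwrite(f"pics/{n}0.png",im[:,:,::-1]); np.savez(f"{n}0.npz",im=im,d=d)
    p=robot.camera_params(n); print(n,p)
print(robot.camera_params("wrist"))
E
```

```text
pics
{'time_s': 0.0, 'q': array([-1.34757777e+00,  3.00479858e-01,  1.52162077e+00, -2.50040355e-05,
        1.32072395e+00, -6.65945750e-02]), 'qvel': array([ 1.37494241e-03,  4.67566153e-04,  3.32121212e-04, -9.53609763e-04,
        9.45556042e-05,  8.22103163e-05]), 'joint_torque': array([ 1.34828369e-03, -5.43497765e+01, -3.61786509e+01,  2.06775627e-05,
        4.00265824e-03,  2.83348845e-05]), 'tool_pos': array([ 157.11298761, -526.81585726,  230.69972855]), 'ee_rot': array([-3.90936170e-04,  8.01803783e-01, -5.97587077e-01, -4.76159860e-04]), 'ft_force': array([-0.26745595, -0.22258329, -0.40410885]), 'torque': array([0.01347537, 0.01474065, 0.04617044]), 'grip_width': 85.14020331500562}
scene {'camera_matrix': array([[405.503367 ,   0.       , 321.9366247],
       [  0.       , 405.503367 , 198.0466181],
       [  0.       ,   0.       ,   1.       ]]), 'pose': array([[-8.24050417e-01, -3.05992417e-01,  4.76769915e-01,
        -8.05757524e+01],
       [-5.66460940e-01,  4.56833652e-01, -6.85875367e-01,
         8.34753107e+02],
       [-7.93188053e-03, -8.35267416e-01, -5.49
[... 481 characters left out ...]
       [-1.81410181e-04, -8.62302152e-01, -5.06394082e-01,
         7.60647476e+02],
       [ 0.00000000e+00,  0.00000000e+00,  0.00000000e+00,
         1.00000000e+00]])}
{'camera_matrix': array([[315.72415417,   0.        , 322.53621356],
       [  0.        , 315.72415417, 202.04494332],
       [  0.        ,   0.        ,   1.        ]]), 'T_tool_cam': array([[ 9.99999879e-01, -4.51825972e-04,  1.95071997e-04,
         5.16683283e-01],
       [ 3.67125593e-04,  9.48849974e-01,  3.15727084e-01,
        -8.17640364e+01],
       [-3.27747756e-04, -3.15726974e-01,  9.48850025e-01,
        -1.43203153e+02],
       [ 0.00000000e+00,  0.00000000e+00,  0.00000000e+00,
         1.00000000e+00]])}
```

View pics/scene0.png

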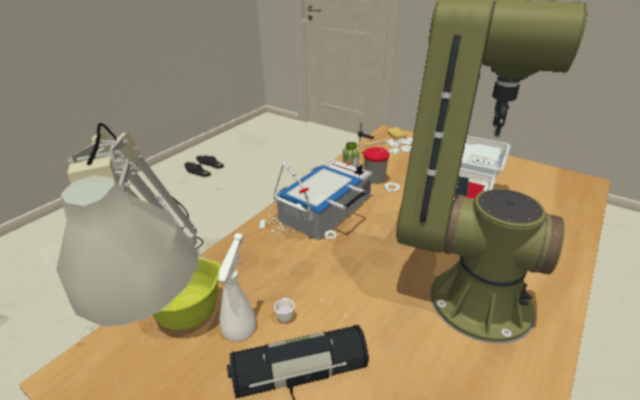

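View pics/side0.png

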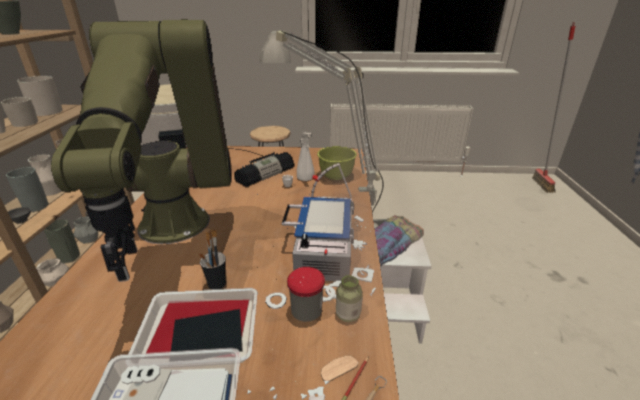

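The side view shows the box at about (325,235), with the vent housing in front of it at (325,250). The tub is at (306,292) and the jar at (348,300), both to the robot's right of the housing. I'll enlarge both views.

```bash
python3 - <<'E'
import cv2,numpy as np
a=np.load("side0.npz")["im"][:,:,::-1]; cv2.imwrite("pics/sidez.png",cv2.resize(a[150:290,260:400],None,fx=4.2,fy=4.2,interpolation=cv2.INTER_CUBIC))
a=np.load("scene0.npz")["im"][:,:,::-1]; cv2.imwrite("pics/scenez.png",cv2.resize(a[110:250,240:420],None,fx=4.2,fy=4.2,interpolation=cv2.INTER_CUBIC))
E
```

```text
(no output)
```

View pics/sidez.png

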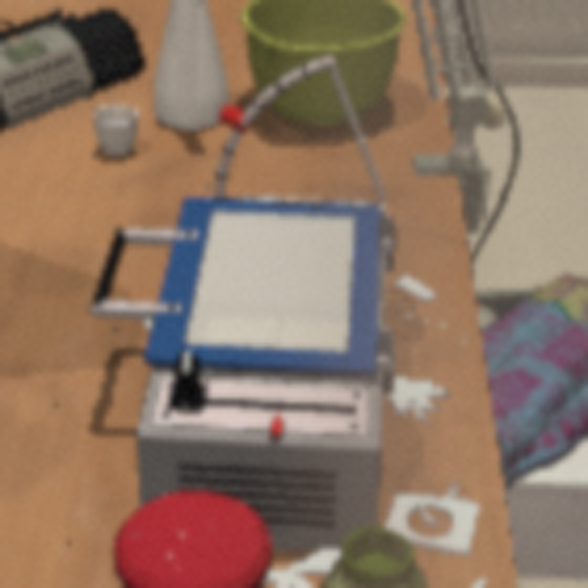

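View pics/scenez.png

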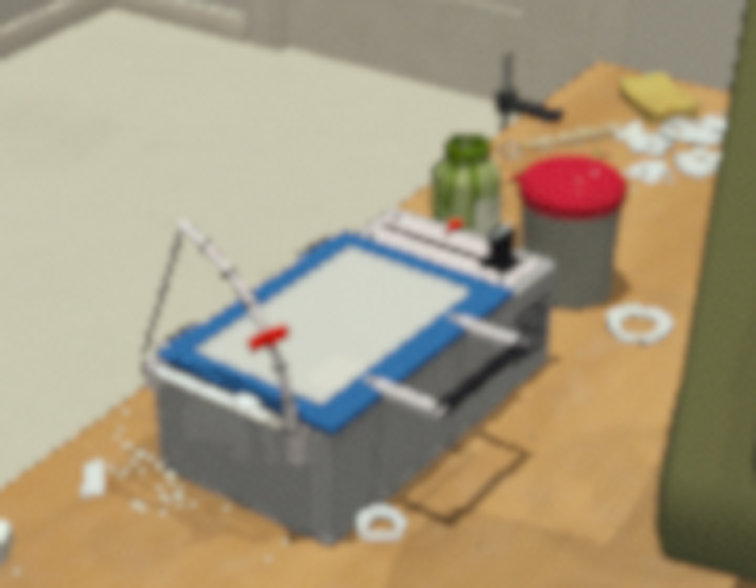

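The grip is at the robot end of its track, zoomed side (187,380). The rider is at (277,428), the tab at (233,115), and the bar runs from (118,235) to (102,303). Next I'll work out the box pose from the blue lid.

```bash
cat > h.py <<'E'
import numpy as np,cv2
from rig import robot
from scipy.spatial.transform import Rotation as R
def ray(name,uv,pose=None):
    p=robot.camera_params(name);K=p["camera_matrix"]
    T=p["pose"] if pose is None else pose
    uv=np.atleast_2d(np.array(uv,float)); d=np.c_[(uv-K[:2,2])/[K[0,0],K[1,1]],np.ones(len(uv))]
    return T[:3,3],d@T[:3,:3].T
def plane(name,uv,z,pose=None):
    o,d=ray(name,uv,pose); return o+d*((z-o[2])/d[:,2])[:,None]
def wpose(st):
    T=np.eye(4);q=st["ee_rot"];T[:3,:3]=R.from_quat([q[1],q[2],q[3],q[0]]).as_matrix();T[:3,3]=st["tool_pos"]
    return T@robot.camera_params("wrist")["T_tool_cam"]
def masks(im):
    h=cv2.cvtColor(im,cv2.COLOR_RGB2HSV)
    b=cv2.inRange(h,(100,100,50),(125,255,255))
    r=cv2.inRange(h,(0,150,90),(8,255,255))|cv2.inRange(h,(172,150,90),(180,255,255))
    return b,r
def red(im,box):
    _,r=masks(im);m=np.zeros_like(r);x0,y0,x1,y1=box;m[y0:y1,x0:x1]=r[y0:y1,x0:x1]
    n,_,s,c=cv2.connectedComponentsWithStats(m);return [(s[i,4],c[i].round(2)) for i in range(1,n) if s[i,4]>3]
E
python3 - <<'E'
from h import *
for n in("side","scene"):
    im=np.load(n+"0.npz")["im"];b,r=masks(im)
    m=np.zeros_like(b)
    if n=="side": m[180:250,285:360]=b[180:250,285:360]
    else: m[150:220,270:380]=b[150:220,270:380]
    uv=np.argwhere(m)[:,::-1]
    P=plane(n,uv,108)[:,:2].astype(np.float32)
    rc=cv2.minAreaRect(P);print(n,len(uv),rc,cv2.boxPoints(rc).round(1).tolist())
    # rods: report red
    print(red(im,(300,150,350,265) if n=="side" else (290,150,365,205)))
E
```

```text
side 367 ((537.0789794921875, -92.52836608886719), (123.55223846435547, 240.83450317382812), 2.756377696990967) [[469.6000061035156, 24.799999237060547], [481.20001220703125, -215.8000030517578], [604.5999755859375, -209.8000030517578], [593.0, 30.700000762939453]]
[(np.int32(19), array([314.79, 176.95])), (np.int32(4), array([325.5, 251.5]))]
scene 643 ((567.6558227539062, -86.22562408447266), (240.697509765625, 174.50027465820312), 87.75640106201172) [[475.79998779296875, -203.10000610351562], [650.0999755859375, -209.89999389648438], [659.5999755859375, 30.600000381469727], [485.20001220703125, 37.400001525878906]]
[(np.int32(10), array([363.7, 153.4])), (np.int32(19), array([303.32, 190.11]))]
```

```bash
python3 - <<'E'
from h import *
for n,bx in(("side",(285,185,362,252)),("scene",(270,150,380,215))):
    im=np.load(n+"0.npz")["im"];h=cv2.cvtColor(im,cv2.COLOR_RGB2HSV)
    for lo in ((98,70,40),(95,100,40),(100,120,60)):
        b=cv2.inRange(h,lo,(128,255,255));x0,y0,x1,y1=bx
        m=np.zeros_like(b);m[y0:y1,x0:x1]=b[y0:y1,x0:x1]
        nn,l,s,c=cv2.connectedComponentsWithStats(m);k=1+np.argmax(s[1:,4]);uv=np.argwhere(l==k)[:,::-1]
        hull=cv2.convexHull(uv.astype(np.int32)); q=cv2.approxPolyDP(hull,4,True)[:,0]
        P=plane(n,uv,108)[:,:2].astype(np.float32);rc=cv2.minAreaRect(P)
        print(n,lo,len(uv),rc,"poly",q.tolist(),plane(n,q,108)[:,:2].round(0).tolist())
    # depth check: points with height
    d=np.load(n+"0.npz")["d"]; o,D=ray(n,uv); W=o+D*d[uv[:,1],uv[:,0]][:,None]; print(np.percentile(W[:,2],[10,50,90]))
E
```

```text
side (98, 70, 40) 624 ((565.6401977539062, -90.7903060913086), (246.640380859375, 164.19430541992188), 87.73719024658203) poly [[347, 236], [295, 235], [304, 198], [348, 200]] [[641.0, -203.0], [481.0, -205.0], [490.0, 26.0], [649.0, 19.0]]
side (95, 100, 40) 267 ((500.5693664550781, -78.297119140625), (255.10191345214844, 95.29369354248047), 68.76333618164062) poly [[332, 199], [301, 236], [295, 235], [304, 198]] [[591.0, 23.0], [500.0, -210.0], [481.0, -205.0], [490.0, 26.0]]
side (100, 120, 60) 170 ((495.4538269042969, -123.30116271972656), (173.7789306640625, 23.976482391357422), 87.3476333618164) poly [[307, 207], [298, 236], [301, 210]] [[505.0, -37.0], [491.0, -210.0], [486.0, -58.0]]
[109.052436   110.80950634 112.1568927 ]
scene (98, 70, 40) 422 ((565.5125732421875, -127.23551177978516), (164.41262817382812, 176.71546936035156), 87.42472839355469) poly [[361, 179], [336, 200], [301, 181], [320, 166]] [[480.0, -203.0], [481.0, -49.0], [640.0, -81.0], [647.0, -201.0]]
scene (95, 100, 40) 201 ((579.7027587890625, -174.52706909179688), (197.7410888671875, 111.26945495605469), 27.012989044189453) poly [[360, 181], [301, 179], [324, 166]] [[477.0, -190.0], [648.0, -91.0], [635.0, -209.0]]
scene (100, 120, 60) 170 ((563.027099609375, -148.57748413085938), (170.61451721191406, 122.83847045898438), 0.84761643409729) poly [[360, 179], [356, 184], [301, 180], [321, 166]] [[483.0, -201.0], [478.0, -166.0], [644.0, -86.0], [644.0, -203.0]]
[108.10126043 109.9112496  111.72863826]
```

```bash
python3 - <<'E'
from h import *
def tri(a,b):
    oa,da=ray("side",a);ob,db=ray("scene",b);da=da[0]/np.linalg.norm(da[0]);db=db[0]/np.linalg.norm(db[0])
    t=np.linalg.lstsq(np.c_[da,-db],ob-oa,rcond=None)[0];p,q=oa+da*t[0],ob+db*t[1];return ((p+q)/2).round(1),np.linalg.norm(p-q).round(1)
sz=lambda x,y:(259.6+x/4.2,149.6+y/4.2); cz=lambda x,y:(239.6+x/4.2,109.6+y/4.2)
print("tab",tri((314.79,176.95),(303.32,190.11)))
print("rider",tri((325.5,251.5),cz(455,225)),plane("side",[(325.5,251.5)],103),plane("scene",[cz(455,225)],103))
print("griptop",tri(sz(187,358),cz(502,233)),plane("side",[sz(187,358)],136))
print("barR",tri(sz(103,303),cz(530,343)),"barL",tri(sz(120,236),cz(445,407)))
E
```

```text
tab (array([528.2,  52.2, 180.8]), np.float64(0.7))
rider (array([ 577.6, -278.6,  105. ]), np.float64(0.3)) [[ 577.34702752 -276.11069091  103.        ]] [[ 579.6957734  -281.90708391  103.        ]]
griptop (array([ 512. , -241.2,  134.7]), np.float64(1.9)) [[ 513.00293399 -242.40011516  136.        ]]
barR (array([ 433.8, -141.3,  110.7]), np.float64(11.9)) barL (array([438.5, -34.5, 109. ]), np.float64(2.6))
```

Two views agree. The tab is at about 0.53 rad, the rider at x≈578 and the grip at x≈512, and the box yaw is about -2.2°. I'll move above the vent for a wrist view.

```bash
cat >> h.py <<'E'
YAW=-2.24*np.pi/180
def goto(p,yaw=YAW):
    s=robot.state();q=s["ee_rot"];r=R.from_quat([q[1],q[2],q[3],q[0]])
    off=r.inv().apply(np.array(p)-s["tool_pos"])/200
    M=np.array([[np.cos(yaw),np.sin(yaw),0],[np.sin(yaw),-np.cos(yaw),0],[0,0,-1.]])
    rv=(r.inv()*R.from_matrix(M)).as_rotvec()/0.5
    print("t",s["time_s"],"pos",s["tool_pos"].round(1),"F",s["ft_force"].round(1),"w",s["grip_width"].round(1),"off",off.round(3),"rot",rv.round(3))
E
python3 -c "
from h import *
goto((500,-260,260))"
```

```text
Traceback (most recent call last):
  File "h.py", line 28, in goto
    print("t",s["time_s"],"pos",s["tool_pos"].round(1),"F",s["ft_force"].round(1),"w",s["grip_width"].round(1),"off",off.round(3),"rot",rv.round(3))
                                                                                      ^^^^^^^^^^^^^^^^^^^^^
AttributeError: 'float' object has no attribute 'round'
```

```bash
sed -i 's/s\["grip_width"\].round(1)/round(s["grip_width"],1)/' h.py
python3 -c "
from h import *
goto((500,-260,260))"
```

```text
t 0.1 pos [ 157.1 -526.9  230.8] F [-0.7  0.3  0.2] w 85.3 off [-0.789 -2.024 -0.145] rot [-1.000e-03  2.000e-03 -2.484e+00]
```

```bash
python3 -m creep '{"offset":[[-0.1,-0.25,-0.1],[-0.2,-0.5,-0.145],[-0.3,-0.75,-0.145],[-0.39,-1,-0.145],[-0.39,-1,-0.145]],"angular":[[0,0,-0.25],[0,0,-0.5],[0,0,-0.75],[0,0,-1],[0,0,-1]],"hand":[1,1,0.8,0.6,0.6]}'
python3 -c "
from h import *
goto((500,-260,260))"
```

```text
time_s: 0.72
tool_pos: [328.6, -393.2, 260.1]
ee_rot: [-0.0, 0.926, -0.378, -0.0]
ft_force: [-1.2, 0.4, 0.2]
grip_width: 51.4
t 0.725 pos [ 328.6 -393.2  260.1] F [-1.2  0.4  0.2] w 51.4 off [ 1.460e-01 -1.076e+00  1.000e-03] rot [-1.000e-03  1.000e-03 -1.473e+00]
```

```bash
python3 -m creep '{"offset":[[0.04,-0.25,0],[0.08,-0.5,0],[0.11,-0.75,0],[0.146,-1,0],[0.146,-1,0]],"angular":[[0,0,-0.25],[0,0,-0.5],[0,0,-0.75],[0,0,-1],[0,0,-1]],"hand":[0.6,0.6,0.6,0.5,0.5]}'
python3 -m creep '{"offset":[[0,0,0],[0,0,0],[0,0,0],[0,0,0]],"angular":[[0,0,-0.25],[0,0,-0.473],[0,0,-0.473],[0,0,-0.473]],"hand":[0.5,0.5,0.5,0.5]}'
python3 - <<'E'
from h import *
goto((512,-243,160))
s=robot.state();im,d=robot.read_camera("wrist");cv2.imwrite("pics/w1.png",im[:,:,::-1]);np.savez("w1.npz",im=im,d=d,T=wpose(s))
E
```

```text
time_s: 1.35
tool_pos: [489.4, -272.4, 259.6]
ee_rot: [-0.0, 0.99, -0.138, -0.0]
ft_force: [-0.3, 0.0, -0.7]
grip_width: 43.1
time_s: 1.85
tool_pos: [487.6, -274.3, 260.2]
ee_rot: [0.0, 1.0, -0.024, -0.0]
ft_force: [0.4, -0.4, 0.6]
grip_width: 42.4
t 1.85 pos [ 487.6 -274.3  260.2] F [ 0.4 -0.4  0.6] w 42.4 off [ 0.114 -0.162  0.501] rot [ 0.     0.    -0.019]
```

View pics/w1.png

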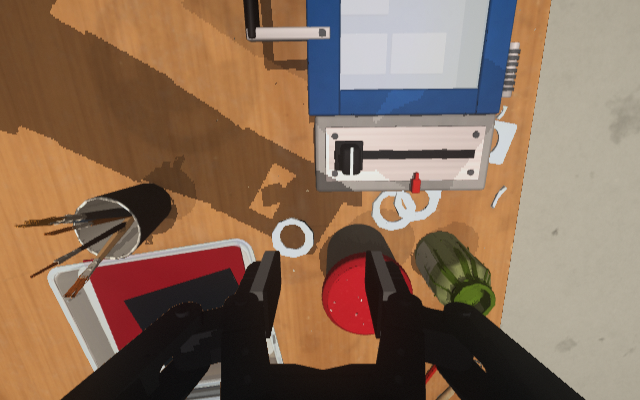

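The wrist view shows the grip's white line at (351,160), the rider's point at (416,175) and the slot from (362,154) to (475,154). The lid's right edge is at row 115.

```bash
python3 - <<'E'
from h import *
z=np.load("w1.npz");im,T,d=z["im"],z["T"],z["d"]
c=im[100:210,300:500,::-1];cv2.imwrite("pics/w1z.png",cv2.resize(c,None,fx=4,fy=4,interpolation=cv2.INTER_NEAREST))
print(red(im,(395,160,440,200)))
g=im[140:178,335:365].astype(int);w=np.argwhere(g.min(2)>150);print("white",w.mean(0)+[140,335],w.min(0)+[140,335],w.max(0)+[140,335])
def p(uv,zz):
    o=plane("wrist",[uv],zz,T)[0]; return o.round(1)
for uv,zz in(((351.5,160),136),((416,172),105),((416,185),105),((362,154),102),((475,154),102),((310,115),108),((505,115),108)):print(uv,zz,p(uv,zz), "depthz",(T@np.r_[np.array([(uv[0]-322.54)/315.72,(uv[1]-202.04)/315.72,1])*d[int(uv[1]),int(uv[0])],1])[:3].round(1))
E
```

```text
[(np.int32(133), array([415.84, 183.91]))]
white [164.74100719 352.48201439] [140 335] [177 364]
(351.5, 160) 136 [ 514.5 -245.9  136. ] depthz [ 514.4 -245.6  137.5]
(416, 172) 105 [ 579.  -266.7  105. ] depthz [ 579.5 -267.   103.5]
(416, 185) 105 [ 579.6 -279.7  105. ] depthz [ 578.2 -278.3  109.8]
(362, 154) 102 [ 527.5 -247.2  102. ] depthz [ 526.8 -246.2  108. ]
(475, 154) 102 [ 635.6 -252.5  102. ] depthz [ 635.  -252.3  103.1]
(310, 115) 108 [ 480.2 -208.5  108. ] depthz [ 480.4 -208.3  112.4]
(505, 115) 108 [ 656.1 -217.1  108. ] depthz [ 7.162e+02 -2.257e+02 -5.000e-01]
```

View pics/w1z.png

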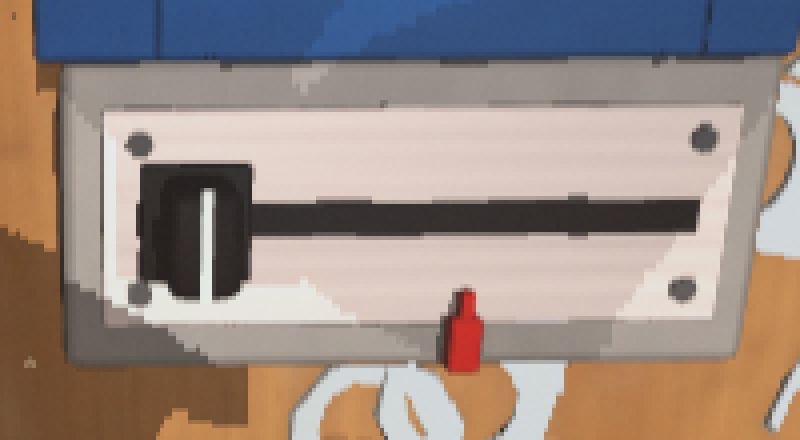

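Yaw is refined to -2.7°, the white line is at (514.4,-246) and the rider tip at (579,-267). Along the track that leaves about 65.4 mm to go. Now I'll descend to the grip.

```bash
sed -i 's/^YAW=.*/YAW=-2.7*np.pi\/180/' h.py; python3 -c "
from h import *
goto((514.4,-246.5,115))"
```

```text
t 1.9 pos [ 487.7 -274.1  260.2] F [-0.3 -0.2 -0. ] w 42.4 off [ 0.127 -0.144  0.726] rot [-0.     0.    -0.001]
```

```bash
python3 -m creep '{"offset":[[0.06,-0.07,0.1],[0.127,-0.144,0.25],[0.127,-0.144,0.4],[0.127,-0.144,0.4]],"angular":[[0,0,0],[0,0,0],[0,0,0],[0,0,0]],"hand":[0.5,0.5,0.5,0.5]}'
python3 - <<'E'
from h import *
goto((514.4,-246.5,115))
s=robot.state();im,d=robot.read_camera("wrist");cv2.imwrite("pics/w2.png",im[:,:,::-1])
E
```

```text
time_s: 2.4
tool_pos: [513.9, -245.7, 178.5]
ee_rot: [-0.001, 1.0, -0.023, -0.002]
ft_force: [-0.3, -0.3, 1.4]
grip_width: 42.7
t 2.4 pos [ 513.9 -245.7  178.5] F [-0.3 -0.3  1.4] w 42.7 off [0.004 0.004 0.317] rot [-0.003  0.007  0.003]
```

View pics/w2.png

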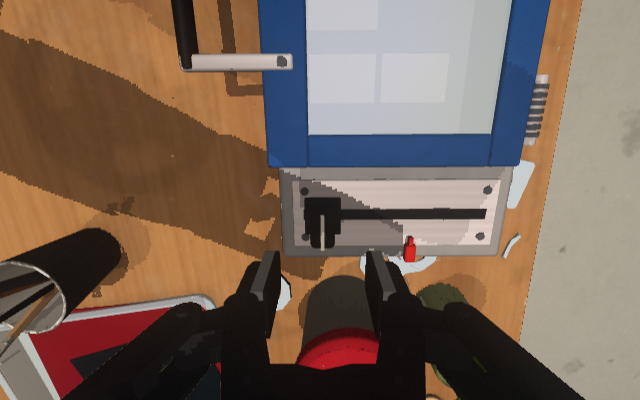

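The grip (323,230) is centred between the fingers (about 322). I'll go down and close.

```bash
python3 -m creep '{"offset":[[0,0,0.1],[0.004,0.004,0.2],[0.004,0.004,0.3],[0.004,0.004,0.317],[0.004,0.004,0.317],[0.004,0.004,0.317],[0.004,0.004,0.317],[0.004,0.004,0.317],[0.004,0.004,0.317]],"angular":[[0,0,0],[0,0,0],[0,0,0],[0,0,0],[0,0,0],[0,0,0],[0,0,0],[0,0,0],[0,0,0]],"hand":[0.5,0.5,0.5,0.5,0.4,0.3,0.1,0.1,0.1]}' 30
python3 - <<'E'
from h import *
goto((514.4+65.3,-246.5-3.1,115))
s=robot.state();im,d=robot.read_camera("wrist");cv2.imwrite("pics/w3.png",im[:,:,::-1])
E
```

```text
time_s: 3.58
tool_pos: [515.8, -247.1, 117.9]
ee_rot: [0.0, 1.0, -0.022, 0.001]
ft_force: [-2.0, -0.1, 6.8]
grip_width: 15.4
t 3.575 pos [ 515.8 -247.1  117.9] F [-2.  -0.1  6.8] w 15.4 off [ 0.32  -0.002  0.015] rot [ 0.002 -0.003  0.005]
```

View pics/w3.png

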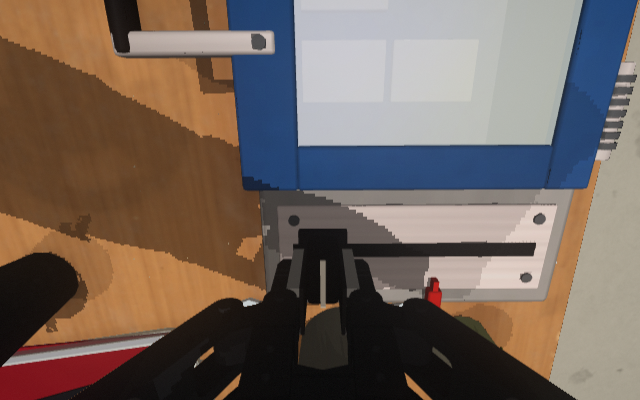

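The block is held at width 15.4 mm. Now I'll slide it.

```bash
python3 -m creep '{"offset":[[0.05,0,0],[0.11,0,0],[0.17,0,0],[0.23,0,0],[0.29,0,0],[0.323,0,0],[0.323,0,0],[0.323,0,0],[0.323,0,0]],"angular":[[0,0,0],[0,0,0],[0,0,0],[0,0,0],[0,0,0],[0,0,0],[0,0,0],[0,0,0],[0,0,0]],"hand":[0.1,0.1,0.1,0.1,0.1,0.1,0.1,0.1,0.1]}' 30
python3 - <<'E'
from h import *
goto((514.4+65.3,-246.5-3.1,115))
s=robot.state();im,d=robot.read_camera("wrist");cv2.imwrite("pics/w4.png",im[:,:,::-1]);np.savez("w4.npz",im=im,T=wpose(s))
cv2.imwrite("pics/w4z.png",cv2.resize(im[200:320,240:420,::-1],None,fx=4,fy=4,interpolation=cv2.INTER_NEAREST))
E
```

```text
time_s: 4.75
tool_pos: [580.7, -249.7, 118.0]
ee_rot: [0.0, 1.0, -0.022, 0.001]
ft_force: [1.6, 1.6, 5.5]
grip_width: 15.0
t 4.75 pos [ 580.7 -249.7  118. ] F [1.6 1.6 5.5] w 15.0 off [-0.005 -0.     0.015] rot [ 0.001 -0.004  0.006]
```

View pics/w4z.png

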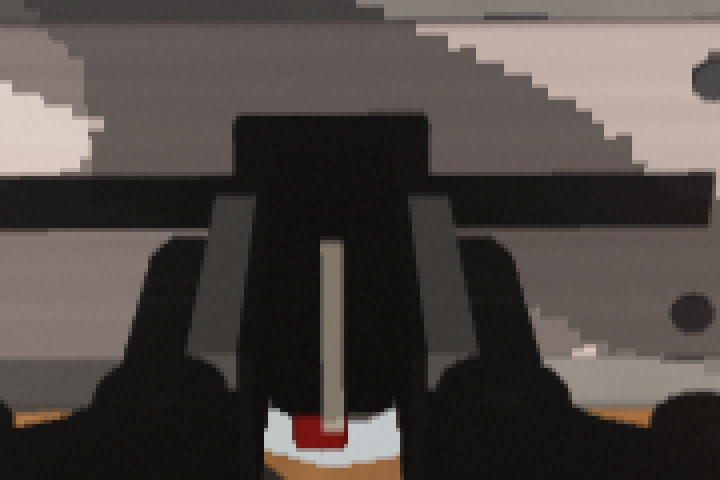

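```bash
python3 - <<'E'
from h import *
z=np.load("w4.npz");T=z["T"]
bx=np.array([np.cos(YAW),np.sin(YAW),0])
for uv,zz in(((322.5,283),136),((322.5,260),136),((322.5,305),136),((319.6,305),105),((319.6,311),107)):
    P=plane("wrist",[uv],zz,T)[0];print(uv,P.round(1),(P@bx).round(1))
z=np.load("w1.npz");T=z["T"]
for uv,zz in(((351.3,147.5),136),((351.3,174.5),136),((415.8,172),104),((415.5,186),104)):
    P=plane("wrist",[uv],zz,T)[0];print(uv,P.round(1),(P@bx).round(1))
E
```

```text
(322.5, 283) [ 581.4 -249.5  136. ] 592.5
(322.5, 260) [ 581.9 -237.7  136. ] 592.5
(322.5, 305) [ 580.9 -261.4  136. ] 592.5
(319.6, 305) [ 578.2 -284.2  105. ] 590.9
(319.6, 311) [ 578.1 -286.9  107. ] 591.0
(351.3, 147.5) [ 514.5 -235.2  136. ] 525.1
(351.3, 174.5) [ 514.1 -258.6  136. ] 525.7
(415.8, 172) [ 579.1 -266.9  104. ] 591.1
(415.5, 186) [ 579.5 -281.   104. ] 592.1
```

The line sits about 1 mm past the rider. I'll nudge it back 1 mm, release, rise and check.

```bash
python3 -m creep '{"offset":[[-0.005,0,0],[-0.005,0,0],[-0.005,0,0],[-0.005,0,0],[-0.005,0,0],[-0.005,0,0],[-0.005,0,0],[-0.005,0,-0.1],[-0.005,0,-0.25],[-0.005,0,-0.4],[-0.005,0,-0.6],[-0.005,0,-0.6]],"angular":[[0,0,0],[0,0,0],[0,0,0],[0,0,0],[0,0,0],[0,0,0],[0,0,0],[0,0,0],[0,0,0],[0,0,0],[0,0,0],[0,0,0]],"hand":[0.1,0.1,0.1,0.3,0.45,0.45,0.45,0.45,0.45,0.45,0.45,0.45]}' 30
python3 - <<'E'
from h import *
goto((436,-84,200))
s=robot.state();im,d=robot.read_camera("wrist");cv2.imwrite("pics/w5.png",im[:,:,::-1]);np.savez("w5.npz",im=im,d=d,T=wpose(s))
cv2.imwrite("pics/w5z.png",cv2.resize(im[140:270,240:420,::-1],None,fx=4,fy=4,interpolation=cv2.INTER_NEAREST))
E
```

```text
time_s: 6.3
tool_pos: [579.9, -250.1, 240.3]
ee_rot: [0.001, 1.0, -0.022, 0.003]
ft_force: [0.3, -0.6, -0.5]
grip_width: 38.4
t 6.3 pos [ 579.9 -250.1  240.3] F [ 0.3 -0.6 -0.5] w 38.4 off [-0.757 -0.798  0.196] rot [ 0.004 -0.01   0.005]
```

View pics/w5z.png

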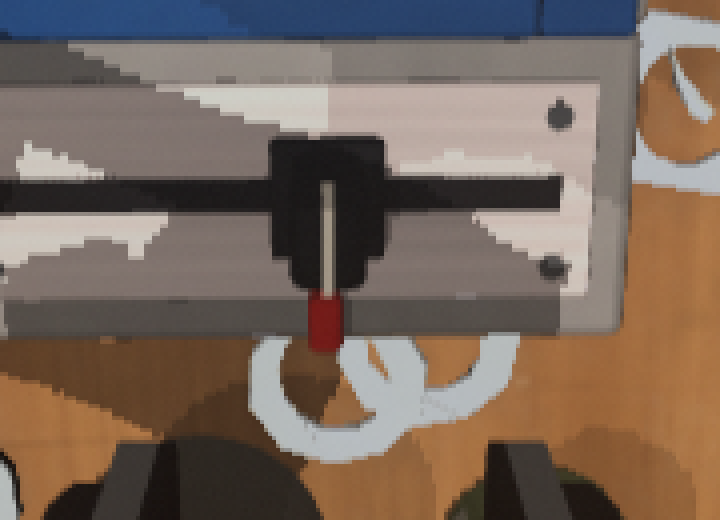

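View pics/w5.png

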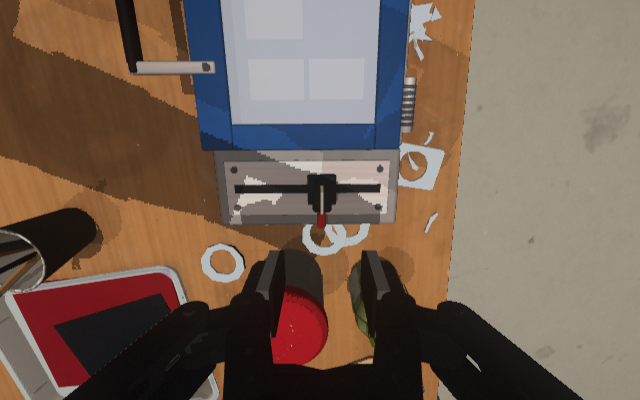

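The white line (zoom x=328) and the rider's centre (326) agree within 0.5 px, about 0.4 mm, so the vent is set. Next I'll go above the bar.

```bash
python3 -m creep '{"offset":[[-0.15,-0.15,0],[-0.35,-0.35,0],[-0.55,-0.55,0],[-0.73,-0.65,0],[-0.757,-0.65,0],[-0.757,-0.65,0]],"angular":[[0,0,0],[0,0,0],[0,0,0],[0,0,0],[0,0,0],[0,0,0]],"hand":[0.45,0.45,0.45,0.45,0.45,0.45]}' 30
python3 - <<'E'
from h import *
goto((436,-84,200))
s=robot.state();im,d=robot.read_camera("wrist");cv2.imwrite("pics/w6.png",im[:,:,::-1]);np.savez("w6.npz",im=im,d=d,T=wpose(s))
E
```

```text
time_s: 7.1
tool_pos: [433.7, -113.3, 236.5]
ee_rot: [-0.0, 1.0, -0.022, -0.0]
ft_force: [0.6, -0.9, -0.5]
grip_width: 38.1
t 7.1 pos [ 433.7 -113.3  236.5] F [ 0.6 -0.9 -0.5] w 38.1 off [ 0.005 -0.147  0.183] rot [-0.     0.001  0.005]
```

View pics/w6.png

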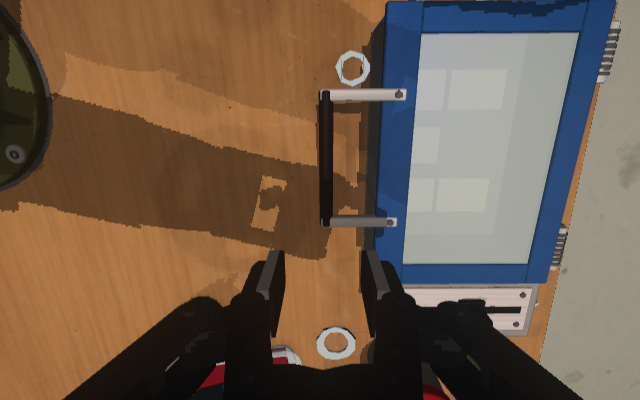

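The bar runs from (326,97) to (326,222).

```bash
python3 - <<'E'
from h import *
z=np.load("w6.npz");T=z["T"];im=z["im"]
P=plane("wrist",[(325.5,100),(325.5,217),(387,3),(614,3),(549,282),(371,282)],108,T);print(P.round(1))
for v in(120,150,180,200):
    row=im[v,300:350].astype(int).sum(1);print(v,[300+i for i in np.where(row<110)[0]][::len(np.where(row<110)[0])-1])
goto((*P[:2].mean(0)[:2],89))
E
```

```text
[[ 440.3  -35.1  108. ]
 [ 436.  -137.6  108. ]
 [ 489.3   32.   108. ]
 [ 659.2   24.3  108. ]
 [ 654.2 -216.4  108. ]
 [ 478.1 -208.5  108. ]]
120 [np.int64(319), np.int64(332)]
150 [np.int64(319), np.int64(332)]
180 [np.int64(319), np.int64(332)]
200 [np.int64(319), np.int64(332)]
t 7.15 pos [ 434.  -113.5  236.5] F [ 0.3 -0.5  0.6] w 38.6 off [ 0.015 -0.136  0.737] rot [-0.     0.001  0.004]
```

```bash
python3 -m creep '{"offset":[[0.007,-0.07,0.1],[0.018,-0.136,0.2],[0.018,-0.136,0.35],[0.018,-0.136,0.5],[0.018,-0.136,0.6],[0.018,-0.136,0.68],[0.018,-0.136,0.735],[0.018,-0.136,0.735],[0.018,-0.136,0.735]],"angular":[[0,0,0],[0,0,0],[0,0,0],[0,0,0],[0,0,0],[0,0,0],[0,0,0],[0,0,0],[0,0,0]],"hand":[0.45,0.45,0.45,0.45,0.45,0.45,0.45,0.45,0.45]}' 30
python3 - <<'E'
from h import *
goto((438.2,-86.4,89))
s=robot.state();im,d=robot.read_camera("wrist");cv2.imwrite("pics/w7.png",im[:,:,::-1])
E
```

```text
time_s: 8.28
tool_pos: [438.7, -86.3, 90.3]
ee_rot: [0.0, 1.0, -0.022, 0.0]
ft_force: [0.0, -0.6, -0.2]
grip_width: 38.2
t 8.275 pos [438.7 -86.3  90.3] F [ 0.  -0.6 -0.2] w 38.2 off [-0.003  0.001  0.006] rot [ 0.    -0.001  0.005]
```

View pics/w7.png

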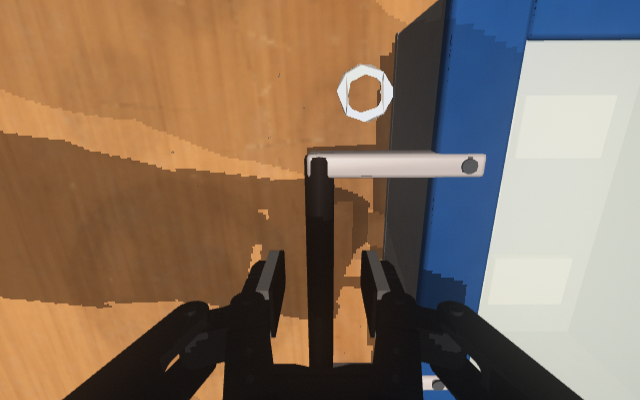

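The bar is midway between the fingers (u≈320). I'll close on it and lift along the arc to about 0.45 rad.

```bash
python3 -m creep '{"offset":[[0,0,0],[0,0,0],[0,0,0],[0,0,0],[0,0,0]],"angular":[[0,0,0],[0,0,0],[0,0,0],[0,0,0],[0,0,0]],"hand":[0.3,0.05,0.05,0.05,0.05]}' 60
python3 -c "
from h import *
goto((438.2,-86.4,89))"
```

```text
time_s: 8.95
tool_pos: [437.6, -86.0, 89.9]
ee_rot: [-0.0, 1.0, -0.022, -0.001]
ft_force: [-5.6, -1.1, 3.5]
grip_width: 9.8
t 8.95 pos [437.6 -86.   89.9] F [-5.6 -1.1  3.5] w 9.8 off [0.003 0.002 0.004] rot [-0.     0.004  0.006]
```

```bash
python3 -m creep '{"offset":[[0.0025,0,-0.0545],[0.0075,0,-0.11],[0.015,0,-0.164],[0.026,0,-0.218],[0.039,0,-0.271],[0.055,0,-0.324],[0.0735,0,-0.376],[0.0945,0,-0.4265],[0.1185,0,-0.476],[0.1185,0,-0.476],[0.1185,0,-0.476]],"angular":[[0,0,0],[0,0,0],[0,0,0],[0,0,0],[0,0,0],[0,0,0],[0,0,0],[0,0,0],[0,0,0],[0,0,0],[0,0,0]],"hand":[0.05,0.05,0.05,0.05,0.05,0.05,0.05,0.05,0.05,0.05,0.05]}' 60
python3 - <<'E'
from h import *
goto((438.2,-86.4,89))
for n in("scene","wrist","side"):
    s=robot.state();im,d=robot.read_camera(n);np.savez(n+"8.npz",im=im,d=d,T=wpose(s))
    if n=="scene": im=cv2.resize(im[110:250,240:420],None,fx=4.2,fy=4.2,interpolation=cv2.INTER_CUBIC)
    cv2.imwrite(f"pics/{n}8.png",im[:,:,::-1])
E
```

```text
time_s: 10.32
tool_pos: [461.0, -87.0, 185.6]
ee_rot: [-0.0, 1.0, -0.022, -0.001]
ft_force: [-11.3, 0.3, 1.0]
grip_width: 10.0
t 10.325 pos [461.  -87.  185.6] F [-11.3   0.3   1. ] w 10.0 off [-0.113  0.002  0.483] rot [-0.     0.005  0.006]
```

View pics/scene8.png

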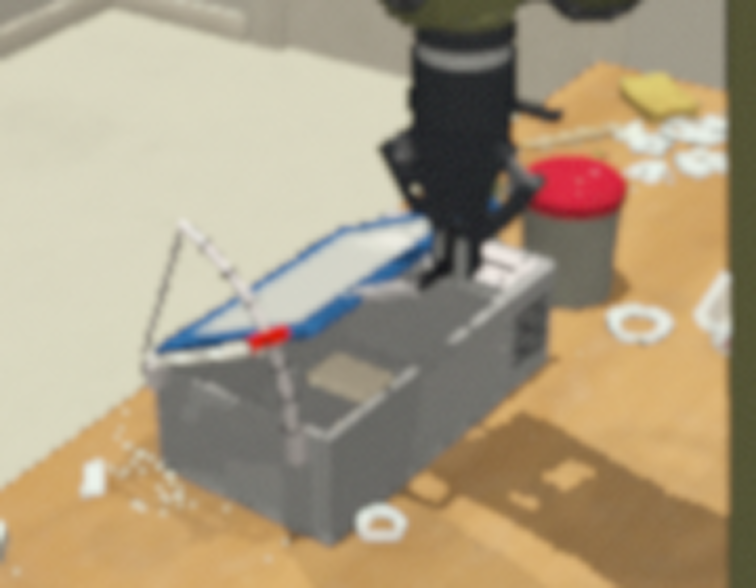

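View pics/wrist8.png

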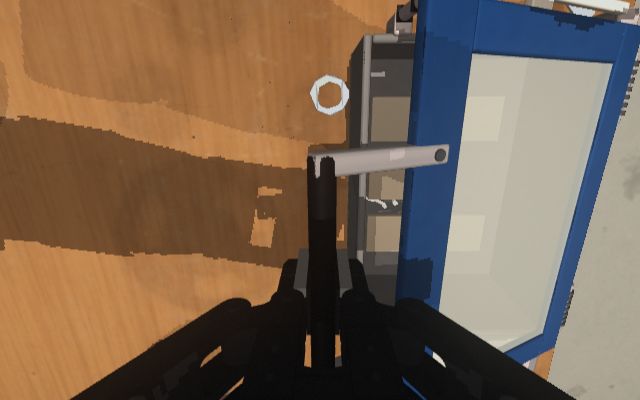

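The scene zoom shows the pointer running from (155,362) to about (250,348), just below the red tab (248–290, 332–347). I'll measure both in the arc's plane.

```bash
cat >> h.py <<'E'
X=np.array([np.cos(YAW),np.sin(YAW),0]);Y=np.array([-np.sin(YAW),np.cos(YAW),0])
H=np.array([657.5,-96.,104.])
def arc(uv,ypl=145,name="scene"):
    # ray onto vertical plane at local y=ypl from the box centre -> (radius, angle) about hinge
    o,d=ray(name,uv);t=(ypl-(o-H)@Y)/(d@Y);P=o+d*t[:,None];h=-(P-H)@X;v=P[:,2]-104
    return np.c_[np.hypot(h,v),np.arctan2(v,h)].round(3)
E
python3 - <<'E'
from h import *
for n in("scene0","scene8"):
    im=np.load(n+".npz")["im"];c=im[160:215,265:325]
    cv2.imwrite(f"pics/{n}zz.png",cv2.resize(c[:,:,::-1],None,fx=12,fy=10.9,interpolation=cv2.INTER_NEAREST))
    _,r=masks(im);ys,xs=np.where(r[170:205,285:325]);uv=np.c_[xs+285,ys+170].astype(float)
    for yp in(138,145,150):
        a=arc(uv,yp);print(n,yp,len(uv),"tab r",a[:,0].mean().round(1),"ang",a[:,1].mean().round(4),arc([uv.mean(0)],yp))
a=np.array([528.2,52.2,180.8]);print("tab local y",(a-H)@Y,"x",(a-H)@X)
E
```

```text
scene0 138 19 tab r 151.4 ang 0.507 [[151.473   0.508]]
scene0 145 19 tab r 159.5 ang 0.5205 [[159.549   0.521]]
scene0 150 19 tab r 165.3 ang 0.5294 [[165.333   0.53 ]]
scene8 138 27 tab r 153.6 ang 0.5064 [[153.605   0.507]]
scene8 145 27 tab r 161.6 ang 0.5199 [[161.659   0.52 ]]
scene8 150 27 tab r 167.4 ang 0.5287 [[167.429   0.529]]
tab local y 141.94461539260715 x -136.13763682775172
```

View pics/scene8zz.png

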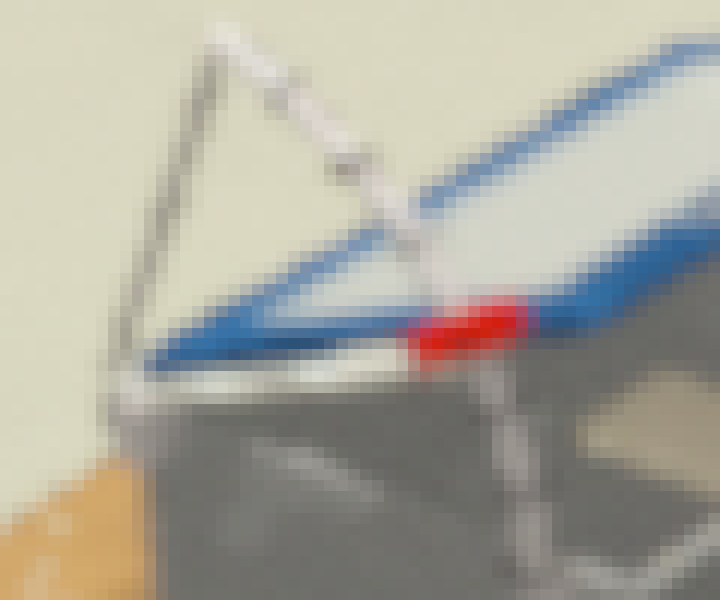

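```bash
python3 - <<'E'
from h import *
f=lambda x,y:(264.5+x/12,159.5+y/10.9)
im=np.load("scene8.npz")["im"].astype(int)
# pointer mid-line: weighted whiteness by column
for u in range(280,299):
    col=im[183:199,u]; print(u,[int(c.min()) for c in col])
for yp in(125,132,138):
    print(yp,"tip",arc([f(395,358)],yp),"mid",arc([f(340,366)],yp),"tabL",arc([f(415,350)],yp),"tabR",arc([f(525,319)],yp))
E
```

```text
280 [193, 192, 193, 192, 192, 188, 171, 123, 69, 52, 101, 166, 179, 155, 124, 116]
281 [193, 192, 193, 191, 188, 178, 154, 93, 58, 53, 108, 179, 189, 158, 116, 107]
282 [192, 192, 192, 190, 179, 160, 107, 67, 55, 52, 117, 187, 198, 163, 114, 103]
283 [193, 193, 191, 187, 172, 124, 69, 56, 50, 55, 124, 188, 199, 162, 114, 102]
284 [192, 192, 190, 182, 158, 95, 62, 55, 49, 54, 126, 182, 190, 155, 111, 102]
285 [193, 191, 188, 177, 125, 82, 75, 58, 48, 62, 130, 177, 180, 146, 110, 100]
286 [193, 191, 181, 155, 104, 102, 100, 68, 46, 74, 138, 172, 169, 136, 105, 100]
287 [194, 189, 176, 126, 112, 132, 121, 76, 43, 81, 144, 169, 159, 127, 104, 100]
288 [190, 183, 153, 113, 139, 157, 130, 77, 43, 86, 152, 170, 154, 122, 103, 100]
289 [182, 161, 117, 126, 164, 168, 131, 74, 44, 99, 169, 181, 156, 119, 101, 99]
290 [176, 126, 118, 159, 183, 176, 131, 73, 47, 116, 186, 199, 162, 113, 100, 100]
291 [155, 115, 149, 186, 196, 179, 127, 66, 54, 128, 196, 206, 166, 114, 101, 100]
292 [130, 127, 170, 198, 198, 177, 116, 62, 79, 149, 197, 200, 163, 116, 101, 100]
293 [131, 160, 190, 199, 197, 173, 108, 64, 113, 177, 200, 190, 153, 113, 100, 100]
294 [150, 186, 198, 199, 197, 166, 101, 73, 135, 185, 201, 183, 143, 110, 99, 99]
295 [172, 198, 200, 199, 195, 157, 94, 83, 149, 186, 196, 175, 136, 107, 101, 99]
296 [187, 198, 200, 199, 191, 147, 85, 90, 159, 191, 194, 165, 128, 105, 101, 99]
297 [188, 196, 200, 199, 187, 138, 83, 100, 155, 189, 190, 157, 121, 103, 99, 101]
298 [173, 189, 196, 197, 182, 129, 94, 91, 130, 165, 171, 145, 112, 100, 101, 100]
125 tip [[107.918   0.441]] mid [[86.832  0.431]] tabL [[116.273   0.456]] tabR [[158.923   0.489]]
132 tip [[116.109   0.464]] mid [[95.198  0.461]] tabL [[124.424   0.477]] tabR [[166.755   0.502]]
138 tip [[123.175   0.482]] mid [[102.425   0.482]] tabL [[131.448   0.493]] tabR [[173.49    0.513]]
```

```bash
python3 - <<'E'
from h import *
def fit(n,T,nm,box):
    z=np.load(n+".npz");im,d=z["im"],z["d"];T=z["T"] if T is None else T
    h=cv2.cvtColor(im,cv2.COLOR_RGB2HSV);b=cv2.inRange(h,(98,90,40),(128,255,255));x0,y0,x1,y1=box
    m=np.zeros_like(b);m[y0:y1,x0:x1]=b[y0:y1,x0:x1];m=cv2.erode(m,np.ones((3,3)))if nm=="wrist" else m
    uv=np.argwhere(m)[:,::-1];dd=d[uv[:,1],uv[:,0]];ok=dd>0;uv,dd=uv[ok],dd[ok]
    K=robot.camera_params(nm)["camera_matrix"];c=np.c_[(uv-K[:2,2])/K[0,0],np.ones(len(uv))]*dd[:,None]
    P=c@T[:3,:3].T+T[:3,3]
    for _ in range(6):
        c0=P.mean(0);nn=np.linalg.svd(P-c0,full_matrices=False)[2][2];r=(P-c0)@nn;P=P[abs(r)<max(2*r.std(),.5)]
    nn*=np.sign(nn[2]);print(n,len(P),"res",r.std().round(2),"angle",np.arctan2(nn@X,nn[2]).round(4),"roll",np.arctan2(nn@Y,nn[2]).round(4),
      "dist hinge->plane",((H-c0)@nn).round(1))
ps=robot.camera_params("side")["pose"];pc=robot.camera_params("scene")["pose"]
fit("w6",None,"wrist",(360,0,640,290));fit("w5",None,"wrist",(180,0,420,150))
fit("wrist8",None,"wrist",(395,0,640,360))
fit("side0",ps,"side",(285,185,362,252));fit("side8",ps,"side",(285,150,362,252))
fit("scene0",pc,"scene",(270,150,380,215));fit("scene8",pc,"scene",(270,150,380,215))
E
```

```text
w6 18267 res 0.53 angle -0.0019 roll 0.0006 dist hinge->plane -8.7
w5 9904 res 0.55 angle -0.0019 roll 0.0005 dist hinge->plane -8.6
wrist8 20936 res 0.35 angle 0.4468 roll 0.0041 dist hinge->plane -8.8
side0 342 res 0.91 angle -0.0007 roll -0.0004 dist hinge->plane -7.0
side8 308 res 0.79 angle 0.4432 roll 0.0019 dist hinge->plane -7.5
scene0 628 res 1.19 angle -0.003 roll -0.0008 dist hinge->plane -6.1
scene8 132 res 0.92 angle 0.4447 roll 0.0011 dist hinge->plane -6.3
```

```bash
python3 - <<'E'
import cv2,numpy as np
for n in("side0","side8"):
    a=np.load(n+".npz")["im"][:,:,::-1];cv2.imwrite(f"pics/{n}t.png",cv2.resize(a[155:215,285:365],None,fx=9,fy=9,interpolation=cv2.INTER_CUBIC))
E
```

```text
(no output)
```

View pics/side8t.png

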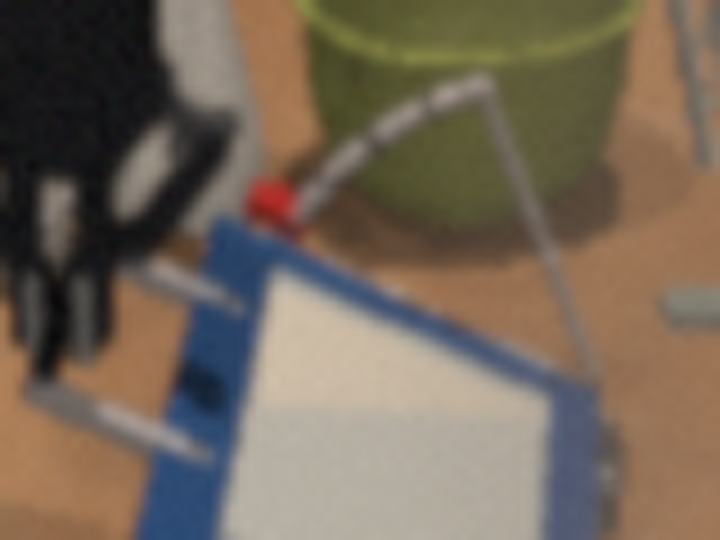

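Depth plane fits give a lid angle of 0.447 in all three views. The pointer line appears about 0.03 higher than that, so I'll check its offset against the shut-lid picture.

```bash
python3 - <<'E'
from h import *
from scipy.optimize import least_squares
def proj(nm,P):
    p=robot.camera_params(nm);q=np.linalg.inv(p["pose"])@np.r_[P,1];q=p["camera_matrix"]@q[:3];return q[:2]/q[2]
def pt(r,th,y): return H+X*(-r*np.cos(th))+Y*y+np.array([0,0,r*np.sin(th)])
# pointer prediction: tip r=137 at lid angle+offset
for y in(130,138):
  for n,th in(("shut",0),("now",.447)):
    for off in(0,.03):
        print(y,n,off,[proj("scene",pt(r,th+off,y)).round(1).tolist() for r in(60,100,137)])
a=np.array([314.79,176.95]);b=np.array([303.4,190.1])
s=least_squares(lambda v:np.r_[proj("side",pt(152,v[0],v[1]))-a,proj("scene",pt(152,v[0],v[1]))-b],[.5,140]);print("tab",s.x,s.fun)
E
```

```text
130 shut 0 [[287.7, 201.7], [297.6, 206.0], [307.0, 210.2]]
130 shut 0.03 [[287.7, 201.2], [297.5, 205.2], [307.0, 209.0]]
130 now 0 [[285.8, 194.0], [294.5, 193.1], [302.9, 192.1]]
130 now 0.03 [[285.6, 193.5], [294.1, 192.2], [302.4, 190.9]]
138 shut 0 [[286.0, 202.8], [295.9, 207.2], [305.3, 211.4]]
138 shut 0.03 [[286.0, 202.3], [295.8, 206.4], [305.3, 210.3]]
138 now 0 [[284.1, 195.2], [292.8, 194.2], [301.1, 193.3]]
138 now 0.03 [[283.9, 194.6], [292.4, 193.3], [300.6, 192.0]]
tab [  0.51166223 139.45256791] [ 1.03065602  0.89303802 -0.37010907  0.00376087]
```

View pics/scene0zz.png

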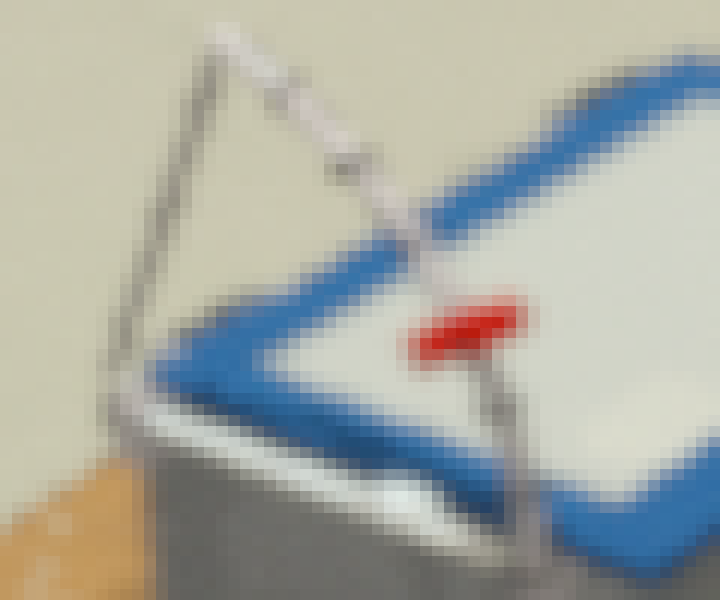

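```bash
python3 - <<'E'
from h import *
from scipy.optimize import least_squares
p=robot.camera_params("scene");Ti=np.linalg.inv(p["pose"]);K=p["camera_matrix"]
def proj(P):
    q=(P@Ti[:3,:3].T+Ti[:3,3])@K.T;return q[:,:2]/q[:,2:]
def line(y,h,th,u):
    r=np.linspace(30,140,60);P=H+np.outer(-r*np.cos(th)-h*np.sin(th)*-1*-1 if 0 else -(r*np.cos(th)-h*np.sin(th)),X)+Y*y+np.outer(r*np.sin(th)+h*np.cos(th),[0,0,1.])
    q=proj(P);return np.interp(u,q[:,0],q[:,1])
def cen(n,us,f):
    im=np.load(n+".npz")["im"].astype(float);out=[]
    for u in us:
        v0=int(round(f(u)));vs=np.arange(v0-3,v0+5);c=im[vs,u].min(1);k=np.argmax(c[1:-1])+1
        w=np.clip(c-np.maximum(c[-1],110)-10,0,None);w[np.abs(np.arange(len(vs))-k)>2]=0;out.append((w*vs).sum()/w.sum())
    return np.array(out)
u0=np.arange(282,296);u8=np.arange(283,298)
c0=cen("scene0",u0,lambda u:199.8+(u-282)*.42);c8=cen("scene8",u8,lambda u:194.7-(u-283)*.15)
print(c0.round(1),c8.round(1))
f=lambda v:np.r_[line(v[0],v[1],0,u0)-c0,line(v[0],v[1],.448,u8)-c8]
s=least_squares(f,[135,3],loss="soft_l1",f_scale=.3);print(s.x,s.fun.round(1))
for y in(125,130,134,138,142):
    t=least_squares(lambda h:f([y,h[0]]),[3],loss="soft_l1",f_scale=.3);print(y,t.x,t.cost)
E
```

```text
[199.7 200.2 200.5 201.1 201.4 202.  202.4 202.8 203.3 203.6 204.1 204.4
 204.9 205.2] [194.8 194.8 194.7 194.5 194.2 194.1 193.9 193.9 193.8 193.6 193.3 193.1
 192.8 192.6 192.5]
[1.32243815e+02 2.66592555e-02] [ 0.  -0.   0.  -0.1 -0.  -0.1 -0.1 -0.1 -0.   0.1 -0.   0.1  0.1  0.2
 -0.2 -0.3 -0.3 -0.2 -0.1 -0.   0.  -0.1 -0.1 -0.   0.1  0.3  0.4  0.5
  0.5]
125 [-4.06625865] 2.893132823362455
130 [-1.39903005] 0.7469474460480217
134 [1.18765467] 0.6252081559611025
138 [3.61574417] 2.085429950235843
142 [5.4449773] 4.235192322512396
```

The single-camera offset is ambiguous because of parallax between the pointer and tab planes. I'll lift to about 0.48, then tilt the gripper about the jaw axis while still holding, so the wrist camera with its good depth sees both pointer and tab.

```bash
python3 -m creep '{"offset":[[0.007,0,-0.015],[0.015,0,-0.029],[0.015,0,-0.029],[0.015,-0.009,-0.029],[0.015,-0.019,-0.031],[0.015,-0.028,-0.033],[0.015,-0.037,-0.0365],[0.015,-0.037,-0.0365],[0.015,-0.037,-0.0365]],"angular":[[0,0,0],[0,0,0],[0,0,0],[0.2,0,0],[0.4,0,0],[0.6,0,0],[0.8,0,0],[0.8,0,0],[0.8,0,0]],"hand":[0.05,0.05,0.05,0.05,0.05,0.05,0.05,0.05,0.05]}' 50
python3 - <<'E'
from h import *
goto((461,-87,190))
for n in("wrist","scene"):
    s=robot.state();im,d=robot.read_camera(n);np.savez(n+"9.npz",im=im,d=d,T=wpose(s))
    cv2.imwrite(f"pics/{n}9.png",im[:,:,::-1])
E
```

```text
time_s: 11.6
tool_pos: [464.2, -79.3, 192.7]
ee_rot: [-0.199, 0.98, -0.021, 0.003]
ft_force: [-11.4, 4.9, 1.6]
grip_width: 10.0
t 11.6 pos [464.2 -79.3 192.7] F [-11.4   4.9   1.6] w 10.0 off [-0.014  0.041 -0.003] rot [-0.803  0.007  0.007]
```

View pics/wrist9.png

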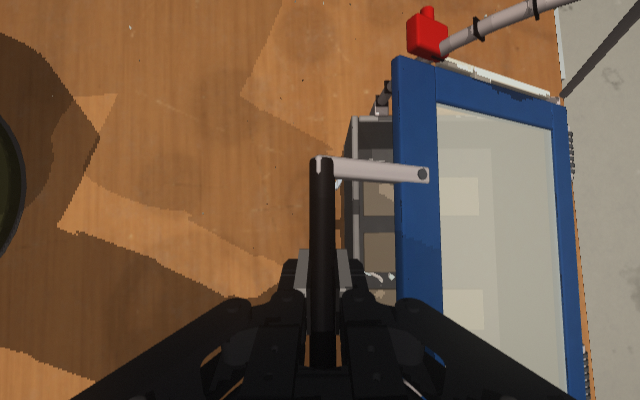

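The tab fills about (408–447, 5–58) and the white pointer strip runs from (432,60) to (550,97). I'll get 3D points from the depth.

```bash
python3 - <<'E'
from h import *
z=np.load("wrist9.npz");im,d,T=z["im"],z["d"],z["T"]
cv2.imwrite("pics/w9z.png",cv2.resize(im[0:110,390:570,::-1],None,fx=4.4,fy=4.4,interpolation=cv2.INTER_NEAREST))
K=robot.camera_params("wrist")["camera_matrix"]
def loc(m):
    uv=np.argwhere(m)[:,::-1];dd=d[uv[:,1],uv[:,0]];k=dd>0;uv,dd=uv[k],dd[k]
    P=(np.c_[(uv-K[:2,2])/K[0,0],np.ones(len(uv))]*dd[:,None])@T[:3,:3].T+T[:3,3]
    return uv,np.c_[-(P-H)@X,(P-H)@Y,P[:,2]-104]
h=cv2.cvtColor(im,cv2.COLOR_RGB2HSV)
_,r=masks(im);r[70:]=0
uv,L=loc(r);print("red n",len(L));print(np.percentile(L,[2,25,50,75,98],axis=0).round(1))
for u in range(408,448,4):
    print(u,[(int(v),*loc_.round(0).astype(int)) for (uu,v),loc_ in zip(uv,L) if uu==u and v%6==0])
w=((im.min(2)>150)&(h[:,:,1]<60)).astype(np.uint8);w[:55]=0;w[100:]=0;w[:,:428]=0;w[:,552:]=0
uv,L=loc(w);n=len(L);k=(L[:,1]>118);print("white",n,k.sum())
uv,L=uv[k],L[k]
rr=np.hypot(L[:,0],L[:,2]);an=np.arctan2(L[:,2],L[:,0])
for a in range(0,140,10):
    q=(rr>=a)&(rr<a+10)
    if q.sum():print(a,q.sum(),"y",L[q,1].min().round(1),L[q,1].max().round(1),"z",L[q,2].mean().round(1),"ang",np.median(an[q]).round(3))
b=cv2.inRange(h,(98,90,40),(128,255,255));b[:,:380]=0;b=cv2.erode(b,np.ones((3,3)))
uv,L=loc(b)
for _ in range(6):
    c0=L.mean(0);nn=np.linalg.svd(L-c0,full_matrices=False)[2][2];e=(L-c0)@nn;L=L[abs(e)<max(2*e.std(),.5)]
nn*=np.sign(nn[2]);print("lid",len(L),np.arctan2(-nn[0],nn[2]),"roll",nn[1],"offset",c0@nn)
E
```

```text
red n 1355
[[119.7 126.5  73.4]
 [130.  131.6  79.3]
 [135.3 137.5  81.6]
 [141.4 142.4  84.2]
 [145.2 154.1  86.2]]
408 [(24, np.int64(145), np.int64(142), np.int64(80)), (30, np.int64(145), np.int64(139), np.int64(81)), (36, np.int64(145), np.int64(135), np.int64(80)), (42, np.int64(145), np.int64(132), np.int64(80)), (48, np.int64(145), np.int64(128), np.int64(80))]
412 [(18, np.int64(143), np.int64(144), np.int64(83)), (24, np.int64(143), np.int64(141), np.int64(82)), (30, np.int64(144), np.int64(136), np.int64(84)), (36, np.int64(144), np.int64(133), np.int64(84)), (42, np.int64(144), np.int64(130), np.int64(83)), (48, np.int64(143), np.int64(127), np.int64(82))]
416 [(18, np.int64(142), np.int64(142), np.int64(86)), (24, np.int64(142), np.int64(138), np.int64(86)), (30, np.int64(142), np.int64(135), np.int64(86)), (36, np.int64(142), np.int64(132), np.int64(86)), (42, np.int64(142), np.int64(128), np.int64(86))]
420 [(18, np.int64(139), np.int64(142), np.int64(85)), (24, np.int64(140), np.int64(139), np.int64(86)), (30, np.int64(140), np.int64(135), np.int64(86)), (36, np.int64
[... 1594 characters left out ...]
, np.int64(77))]
444 [(30, np.int64(123), np.int64(142), np.int64(76)), (36, np.int64(123), np.int64(137), np.int64(77))]
white 670 670
10 4 y 131.7 133.1 z 10.8 ang 0.609
20 34 y 128.6 134.0 z 14.1 ang 0.582
30 49 y 128.4 133.0 z 18.5 ang 0.553
40 45 y 128.3 133.6 z 23.1 ang 0.536
50 57 y 128.2 133.1 z 27.7 ang 0.526
60 55 y 127.8 133.2 z 32.3 ang 0.519
70 63 y 127.5 133.5 z 36.7 ang 0.511
80 60 y 128.1 133.7 z 41.0 ang 0.507
90 61 y 124.9 133.4 z 47.4 ang 0.522
100 96 y 126.0 213.2 z 26.1 ang 0.519
110 80 y 127.9 196.2 z 39.2 ang 0.499
120 55 y 128.4 187.6 z 50.4 ang 0.498
130 11 y 130.2 131.9 z 62.8 ang 0.498
lid 13893 0.4754521665459055 roll 0.0036678405546029438 offset 8.698602103289307
```

View pics/w9z.png

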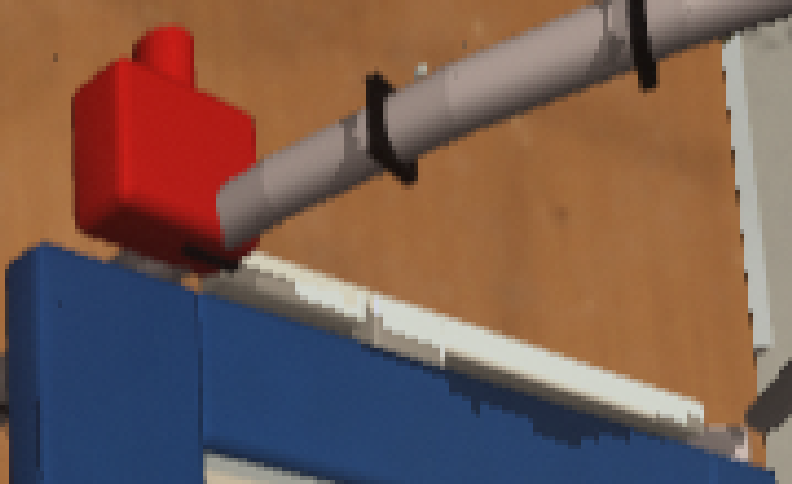

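The tilted view settles it. The pointer's top surface is 2.7 mm above the radial line, so its centre line is radial. The tab's 20 mm side lies along y, so its 10 mm thickness is tangential. Now a finer fit.

```bash
python3 - <<'E'
from h import *
z=np.load("wrist9.npz");im,d,T=z["im"],z["d"],z["T"];K=robot.camera_params("wrist")["camera_matrix"]
_,r=masks(im);r[70:]=0;uv=np.argwhere(r)[:,::-1];dd=d[uv[:,1],uv[:,0]]
P=(np.c_[(uv-K[:2,2])/K[0,0],np.ones(len(uv))]*dd[:,None])@T[:3,:3].T+T[:3,3]
L=np.c_[-(P-H)@X,(P-H)@Y,P[:,2]-104]
k=(L[:,0]>124)&(L[:,0]<140.5)&(L[:,1]>129)&(L[:,1]<141)&(L[:,2]>74);L=L[k]
A=np.c_[L[:,0]-132,L[:,1]-135,np.ones(len(L))];c=np.linalg.lstsq(A,L[:,2],rcond=None)[0]
print(len(L),c,"slope angle",np.arctan(c[0]),"res",(A@c-L[:,2]).std())
rr=np.hypot(L[:,0],L[:,2]);an=np.arctan2(L[:,2],L[:,0])
for half in(5,5.7):print(half,"theta",np.median(an-np.arcsin(half/rr)))
for dx in(-2,2):
    an=np.arctan2(L[:,2],L[:,0]+dx);print("H x",dx,np.median(an-5.7/rr))
E
```

```text
445 [ 5.58402092e-01 -1.89219645e-02  8.13807836e+01] slope angle 0.5092710591956882 res 0.49561053682051165
5 theta 0.5202344858819608
5.7 theta 0.5157431950191811
H x -2 0.5225282857941713
H x 2 0.5091200865334926
```

The tab angle is 0.514 ± 0.006 across the estimates, and the lid is at 0.477. I'll raise it 0.036 rad more along the arc, in the tilted tool axes.

```bash
python3 -m creep '{"offset":[[0.006,-0.004,-0.01],[0.013,-0.009,-0.021],[0.0195,-0.0135,-0.032],[0.0195,-0.0135,-0.032],[0.0195,-0.0135,-0.032],[0.0195,-0.0135,-0.032]],"angular":[[0,0,0],[0,0,0],[0,0,0],[0,0,0],[0,0,0],[0,0,0]],"hand":[0.05,0.05,0.05,0.05,0.05,0.05]}' 60
cat > chk.py <<'E'
from h import *
import sys
k=sys.argv[1];s=robot.state();im,d=robot.read_camera("wrist");T=wpose(s);K=robot.camera_params("wrist")["camera_matrix"]
cv2.imwrite(f"pics/c{k}.png",cv2.resize(im[0:110,390:570,::-1],None,fx=4.4,fy=4.4,interpolation=cv2.INTER_NEAREST))
def loc(m):
    uv=np.argwhere(m)[:,::-1];dd=d[uv[:,1],uv[:,0]];q=dd>0;uv,dd=uv[q],dd[q]
    P=(np.c_[(uv-K[:2,2])/K[0,0],np.ones(len(uv))]*dd[:,None])@T[:3,:3].T+T[:3,3]
    return np.c_[-(P-H)@X,(P-H)@Y,P[:,2]-104]
h=cv2.cvtColor(im,cv2.COLOR_RGB2HSV);_,r=masks(im);r[75:]=0;L=loc(r)
L=L[(L[:,0]>124)&(L[:,0]<140.5)&(L[:,1]>129)&(L[:,1]<141)&(L[:,2]>74)]
rr=np.hypot(L[:,0],L[:,2]);an=np.arctan2(L[:,2],L[:,0])
print("tab",len(L),"offset est",np.median(an-5.7/rr).round(4),"slope",np.arctan(np.polyfit(L[:,0],L[:,2],1)[0]).round(4))
b=cv2.inRange(h,(98,90,40),(128,255,255));b[:,:380]=0;L=loc(cv2.erode(b,np.ones((3,3))))
for _ in range(6):
    c0=L.mean(0);nn=np.linalg.svd(L-c0,full_matrices=False)[2][2];e=(L-c0)@nn;L=L[abs(e)<max(2*e.std(),.5)]
nn*=np.sign(nn[2]);print("lid",len(L),np.arctan2(-nn[0],nn[2]).round(4),"off",(c0@nn).round(2));goto((461,-87,190))
E
python3 chk.py 1
```

```text
time_s: 12.45
tool_pos: [468.3, -79.5, 199.9]
ee_rot: [-0.199, 0.98, -0.021, 0.003]
ft_force: [-11.6, 3.9, 3.3]
grip_width: 9.6
tab 427 offset est 0.5155 slope 0.5139
lid 12595 0.5129 off 8.75
t 12.5 pos [468.3 -79.5 199.9] F [-10.6   3.2   1.1] w 10.1 off [-0.035  0.056  0.03 ] rot [-0.802  0.006  0.008]
```

View pics/c1.png

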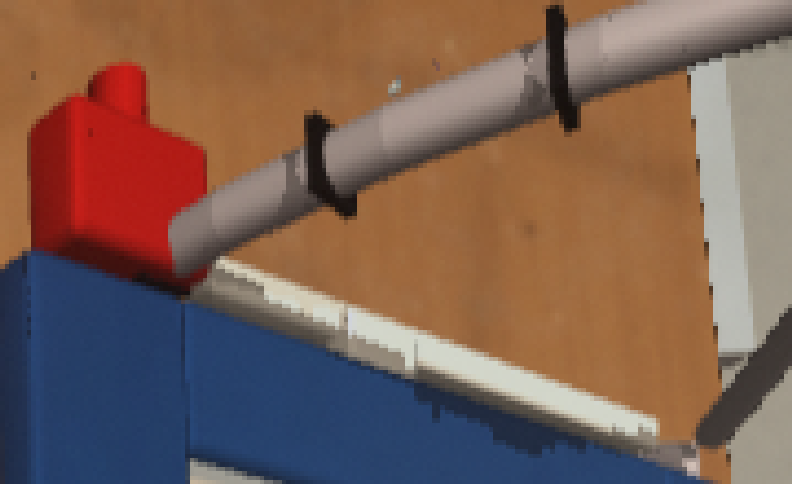

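The lid reads 0.513 (0.515 with the zero offset) and the tab 0.514–0.5155. I'll hold for half a second, recheck, and look at the whole scene.

```bash
python3 -m creep '{"offset":[[0,0,0],[0,0,0],[0,0,0],[0,0,0]],"angular":[[0,0,0],[0,0,0],[0,0,0],[0,0,0]],"hand":[0.05,0.05,0.05,0.05]}' 60
python3 chk.py 2; python3 - <<'E'
from h import *
a,_=robot.read_camera("side");b,_=robot.read_camera("scene")
a=cv2.resize(a[130:330,230:400],None,fx=2.4,fy=2.4,interpolation=cv2.INTER_CUBIC);b=cv2.resize(b[110:350,200:420],(380,480)[:2],interpolation=cv2.INTER_CUBIC)
b=cv2.resize(b,(380,480));a=cv2.resize(a,(408,480));cv2.imwrite("pics/fin.png",np.hstack([a,b])[:,:,::-1])
E
```

```text
time_s: 13.0
tool_pos: [468.3, -79.4, 199.9]
ee_rot: [-0.199, 0.98, -0.021, 0.003]
ft_force: [-11.7, 3.9, 1.4]
grip_width: 10.1
tab 421 offset est 0.5155 slope 0.5092
lid 12673 0.513 off 8.69
t 13.05 pos [468.3 -79.5 199.9] F [-11.    3.3   1.3] w 9.9 off [-0.035  0.055  0.03 ] rot [-0.802  0.006  0.008]
```

View pics/fin.png

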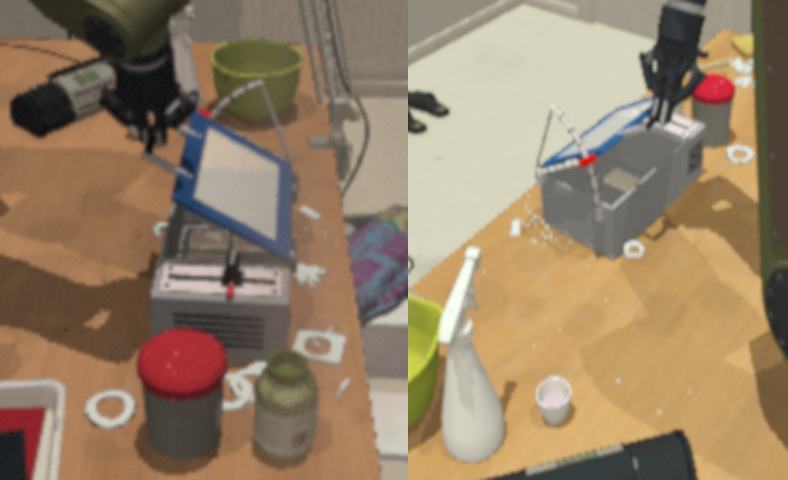

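The lid holds steady with the pointer running into the red tab at (587,160). The vent grip (233,265) is level with the rider (231,290), and the bottle, tub, jar and cup are all standing undisturbed. Handing in.

```bash
python3 -c "
from rig import robot
print(robot.close_job())"
```

```text
the job is handed in; nothing more can be done
None
```

I slid the vent grip to its rider with the lid shut. Then I lifted the lid by its bar to the red tab and handed in at about 13 s, still holding it with a 60 N grip.

- **Vent grip:** after I released it, the white line and the rider's centre agreed within about 0.4 mm in the wrist view. The grip still looked level with the rider in the final side view.
- **Lid:** the last depth fit read 0.513 rad, or about 0.515 allowing for the -0.002 it read when shut. It did not move over the half-second hold.
- **Red tab:** the estimates spread from 0.508 to 0.516 rad. Early on, a single camera view made the gap to the tab look smaller than it was, because pointer and tab lie in different planes. A wrist view of both settled it.
- **Other checks:** the bottle, tub, jar and cup stand undisturbed. The wrist force at the end was about 12 N. The gripper is tilted 0.4 rad along the bar from taking that wrist view, and I left it so rather than risk moving the lid.

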